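Uncover the ball tray and hold it level at the inspection camera

ROBOT

A 6-joint arm with a two-finger parallel gripper is mounted at the origin on the work surface. World frame = base frame: x ahead of the robot, y to its left, z up, the work surface at z = 0. Lengths are in m, angles in rad, forces in N, time in s.
With the tool pointing down it reaches from about 0.35 to 0.775 m from the base axis. Payload 7.3 kg.
Tool frame: the origin (TCP) lies at the very end of the fingers, on their centre line; the grasp point (between the pads) lies 19 mm behind it; x points along the fingers, y is the direction in which the jaws open and shut, and the axes are right-handed (so a half turn about x gives the same grasp; the last joint's range is limited). The gripper opens to 92 mm and grips with 3 to 60 N. Pads are 19 mm wide; open, the fingers measure 130 mm over their backs; the gripper's body (75 mm by 190 mm) begins 47 mm behind the grasp point.
Start: joints at [-1.281, 0.342, 1.524, -0, 1.275, -0.146], TCP at [0.222, -0.476, 0.227] pointing down, gripper open.
Joint ranges: [-2.53, 2.53], [-0.77, 2.02], [0.04, 2.7], [-1, 4.14], [0.28, 2.66], [-3.11, 3.11]. Speed limits (rad/s): [2.57, 2.57, 3.14, 3.14, 3.14, 3.14].

INTERFACE

Orientations are given as [roll, pitch, yaw] about the fixed x, y, z axes, in that order (R = Rz(yaw) Ry(pitch) Rx(roll)).
In Python, from cell import observe, vision, job gives the robot as it stands.
- The arm moves only by the tool send_rows, never from a script. Its argument "motion" is a list of rows, each an object with "hand": the opening, from -1 (shut) to 1 (fully open), so that 0 is half open; "slide": the shift along the tool's x, y, z in mm, a list of three; "spin": the turn about the tool's x in rad. In form: [{"hand": hand, "slide": [tx, ty, tz], "spin": spin}, ...]. A call has 1 to 8 rows; each row shifts and turns the pose as measured when the row begins, along the tool's axes as they then stand; what a row does not reach is not made up. A row lasts 1/10 s, in which the tool goes at most 50 mm and 8.59 degrees, less where a joint would pass 70% of its speed; a pose out of reach is approached as far as the arm can. A call with a gripper value outside its range is refused whole. The fingers move at their own pace and stop on an object; "grip_force" is the grip in N (left out, the last holds). Time passes only in rows, so rows that do not move let the fingers close. It gives the time, the measured TCP pose, the force and the opening at its end, in the units of the state.
- observe(): the state, without advancing time (a new reading comes with each control period).
- vision.read_camera(name): name is "scene" or "side" or "wrist"; returns a dict with "pixels" (420x560x3 uint8, blue, green, red), "range_z" (420x560 float32, m along the optical axis (not along the pixel's ray), 0 where there is no reading), "fx", "fy", "cx", "cy" (pixels), "world_from_camera" (4x4, takes a point from camera to world coordinates); the wrist camera has in their place "T_tool_cam" (4x4, takes a point from camera to tool coordinates, whose origin is the TCP and whose axes are the tool frame's). Camera axes: x right, y down, z forward; pixel columns grow to the right and rows downward; lengths in m; the calibration is good to about 2 mm. A picture is of the moment at which its call begins: read the wrist's pose just before it.
- job.hand_in(): hands the job in, once; it reports no verdict.
Trained networks look in a picture, given as the dict that the camera call returned (one of the last four; its "shot" number tells which), for a name from the list of things; names that differ only in an ending like _2 or _b are one class to them, and where a whole thing is asked for, a point or a joint stands for the part that bears it (a point fixed in the world has none). Each returns a list of dicts, best first, with "conf" (0 to 1); they miss things now and then, are a little off and sometimes report something else, mostly with a low value. They report only what shows in the picture. A call takes as long as a camera call. They do not tell look-alikes from the thing itself.
- vision.search_frame(picture, thing): "uv" ([column, row] in pixels, amid what is visible of it).
- vision.cut_out(picture, thing): "mask" (420x560 bool, what is visible of it) and "uv" ([column, row] in pixels, amid what is visible of it).
The state is a dict: "time": time; "qpos": joint angles; "qvel": joint speeds; "joint_efforts": joint torques, N m; "tool_pos": TCP position; "tool_rot": TCP orientation; "contact_force": force on the tool from outside, world axes, zero at the start; "torque": the same for the moment, N m; "opening": finger opening in m.
Only numpy, scipy, OpenCV 4.12 (cv2) and the standard library are available. Lean on these libraries where they do the work, as an engineer would, in place of code of your own. Each camera call takes 0.05 s, during which the arm holds its last target.

TASK

Lift the loose lid off the round steel dish by its knob and set it down in the middle of the dark rubber mat, knob up, without dropping it. Then pick the blue tray out of the dish by its upright handle and carry it to the inspection camera without letting the loose ball roll out of its pocket or touching the ball. Finish still holding the tray, level and still in the air, with its ball end turned towards the lens and the ball on the lens axis about 10 cm in front of the lens; do not touch the camera, and leave the dish and everything else on the bench where they stand.

Things in the scene. Friction and masses are not known exactly. Their poses are not given: they have to be found in the camera images.
- dish: round open stainless steel dish (0.6 kg, stands loose on the bench), outer diameter 134 mm, inner diameter 128 mm, 62 mm high, floor 4 mm thick. Origin: centre of its underside, z up.
- lid: domed stainless steel lid (0.16 kg) lying loose on the dish, flange diameter 146 mm. Origin: centre of the underside of its locating skirt, z up. The skirt (outer diameter 121 mm) hangs 8 mm into the dish, the flange (z = 8 to 11 mm) rests on the dish's rim, the dome's top is at z = 43 mm, the top of the knob at z = 72 mm. Set down on a flat surface, it stands on its skirt.
- lid_knob (a point): centre of the gripping part of the lid's round black knob (26 mm diameter, 21 mm high, 62 mm above the lid's origin; it stands on a 14 mm thick neck).
- mat: dark rubber mat, 220 x 220 x 4 mm, fixed to the bench, bare. Origin: centre of its underside, z up; its top is at z = 4 mm.
- tray: blue tray, 96 mm (x) by 48 mm (y) by 10 mm, about 0.17 kg, lying loose on the dish's floor. Origin: centre of its underside, z up; x points along the tray to the end with the pocket. An upright flat aluminium handle rises from its middle: 24 mm wide (x), 12 mm thick (y), top 79 mm above the origin, so that it stands about 21 mm out of the dish. Grip it across its 12 mm thickness (along the tray's y).
- tray_grip (a point): point in the middle of the handle, 61 mm above the tray's origin and 18 mm below the handle's top; its axes are the tray's.
- tray_pocket (a point): centre of the floor of the round, flat-bottomed pocket (26 mm diameter, 4 mm deep), at x = 30 mm, y = 0, z = 6 mm in the tray's frame.
- ball: loose brass ball, 20 mm diameter, 33 g, lying in the tray's pocket, where it can roll about 5 mm off the centre until it bears on the rim; a tilt of some 50 degrees, or quick starts, stops and jolts (a change of the tray speed by some 0.3 m/s at once; repeated ones add up), bring it over the rim. Origin: the ball's centre, 10 mm above the pocket's floor (16 mm above the tray's underside).
- camera: inspection camera lying level on a column stand with a heavy foot (fixed, 223 mm high). Origin: at bench height under the front end of the housing, z up; the lens looks along -x of this frame. The foot (14 mm high) reaches from x = -30 to 120 mm and 60 mm to each side; the column stands at x = 75 mm. The housing and lens lie between x = -62 and 90 mm and are at most 70 mm wide and high.
- camera_lens (a point): centre of the front glass of the lens, in the middle of a ring light 70 mm in diameter: 62 mm ahead of the camera's origin (x = -62 mm) and 150 mm above the bench; same axes as the camera, so the lens axis is level and runs from here along -x.
- valve_body: bystander: brass valve body, 42 mm diameter, 66 mm high. Origin under its centre.
- screwdriver: bystander: screwdriver with green handle, 190 mm long, lying along its x. Origin under its centre.
- cleaner: bystander: white plastic bottle with black cap, 54 mm diameter, 130 mm high. Origin under its centre.
- torch: bystander: yellow torch standing on its head, 46 mm diameter, 125 mm high. Origin under its centre.
There are look-alikes about, which are no part of the job. Leave any red or turquoise look-alike of the dish alone.

How it is judged:
On the way, in this order (a step that is already met when the one before it is completed fails the run):
1. the lid lies on the rubber mat, knob up, let go, with the tray still in the dish and the ball in its pocket (x of lid in the frame of mat between -0.05 and 0.05 m and y of lid in the frame of mat between -0.05 and 0.05 m and z of lid in the frame of mat between 0 and 0.01 m and angle between lid's own z axis and vertical below 0.1 rad and linear speed of lid below 0.03 m/s and contact force between each of the fingers, the arm and lid below 0.1 N and distance between ball and tray_pocket below 0.017 m and horizontal distance between tray and dish below 0.03 m and z of tray in the frame of dish below 0.012 m), for 0.3 s.
2. the tray is lifted clear of the dish, the ball in its pocket (distance between ball and tray_pocket below 0.017 m and z of tray in the frame of dish above 0.065 m and contact force between tray and dish below 0.05 N), for 0.2 s.
At the end, for the whole second after the job is handed in: Tray held by the fingers in the air, at rest, within 7 degrees of level; ball in its pocket, 75-125 mm before the lens, within 20 mm of its axis sideways and in height; pocket end towards the lens (within about 25 degrees); lid flat on the mat, knob up, let go, within 50 mm of the mat's centre (x of lid in the frame of mat between -0.05 and 0.05 m and y of lid in the frame of mat between -0.05 and 0.05 m and z of lid in the frame of mat between 0 and 0.01 m and angle between lid's own z axis and vertical below 0.1 rad and linear speed of each of lid, tray below 0.03 m/s and contact force between each of the fingers, the arm and lid below 0.1 N and distance between ball and tray_pocket below 0.017 m and x of ball in the frame of camera_lens between -0.125 and -0.075 m and y of ball in the frame of camera_lens between -0.02 and 0.02 m and z of ball in the frame of camera_lens between -0.02 and 0.02 m and x of camera_lens in the frame of tray above 0.085 m and y of camera_lens in the frame of tray between -0.06 and 0.06 m and angle between tray's own z axis and vertical below 0.12 rad and height (world z) of tray above 0.1 m and angular speed of tray below 0.3 rad/s and linear speed of ball below 0.06 m/s and contact force between the fingers and tray above 1 N and contact force between tray and camera below 0.05 N and contact force between tray and dish below 0.05 N); the arm keeps its last pose, push and grip.
It fails at once if the ball leaves its pocket or the robot touches it (distance between ball and tray_pocket above 0.017 m or contact force between any of the fingers, the arm and ball above 0.3 N).
It fails at once if the lid is dropped (falls freely by more than about 2 cm) (linear speed of lid above 0.6 m/s and contact force between the fingers and lid below 0.05 N).
It fails at once if the camera is touched (contact force between any of the fingers, the arm, tray and camera above 1 N).
It fails at once if the dish is moved by more than 4 cm or tipped (distance of dish from where it was at the start of the episode above 0.04 m or angle between dish's own z axis and vertical above 0.2 rad).
It fails at once if another thing on the bench is moved by more than 3 cm (distance of any of valve_body, screwdriver, cleaner, torch from where it was at the start of the episode above 0.03 m).
It also fails if it takes over 64 s, if anything falls off the work surface, if the arm or the gripper's body presses on something with over 40 N, if the wrist force passes 120 N, or if a joint passes its speed limit or range.

## Working session

There is one attempt and no reset: what is moved stays moved. The work goes in short steps, Python scripts to look and compute and a tool call to move; the robot and the scene stay as the last step left them, time stands still between calls to the robot, and variables do not carry over. Pictures are saved under pics/ and viewed, and the job is handed in when it is done.

Besides the shell and the picture viewer there is one more tool, called after ">>>" as name(argument=value, ...) on one line, values as JSON. send_rows: Moves the arm, as the interface text tells. Its arguments: {"type":"object","properties":{"motion":{"type":"array","items":{"type":"object","properties":{"hand":{"type":"number"},"slide":{"type":"array","items":{"type":"number"}},"spin":{"type":"number"}}}},"grip_force":{"type":"number"}},"required":["motion"]}

```bash
ls; mkdir -p pics
cat > h.py <<'E'
import numpy as np, cv2
from cell import observe, vision, job
from scipy.spatial.transform import Rotation as R
def T_tool(s):
    T=np.eye(4);T[:3,:3]=R.from_euler('xyz',s['tool_rot']).as_matrix();T[:3,3]=s['tool_pos'];return T
def shot(name):
    s=observe();p=vision.read_camera(name)
    p['W']=np.array(p['world_from_camera']) if 'world_from_camera' in p else T_tool(s)@np.array(p['T_tool_cam'])
    return p
def cloud(p):
    z=p['range_z'];v,u=np.indices(z.shape)
    c=np.stack([(u-p['cx'])/p['fx']*z,(v-p['cy'])/p['fy']*z,z,np.ones_like(z)],-1)
    w=(c@p['W'].T)[...,:3];w[z<=0]=np.nan;return w
E
python3 - <<'E'
from h import *
s=observe();print(s)
for n in['scene','side','wrist']:
    p=shot(n);cv2.imwrite(f'pics/{n}0.png',p['pixels']);w=cloud(p)
    for t in ['lid','lid_knob','dish','mat','tray','camera','camera_lens','valve_body','screwdriver','cleaner','torch']:
        try:
            for d in vision.cut_out(p,t)[:3]:
                q=w[d['mask']];print(n,t,round(d['conf'],2),np.round(d['uv']),np.round(np.nanmedian(q,0),3),np.round(np.nanmin(q,0),3),np.round(np.nanmax(q,0),3))
        except Exception as e: print(n,t,e)
E
```

```text
pics
{'time': 0.0, 'qpos': array([-1.28101180e+00,  3.42697228e-01,  1.52501925e+00, -2.93199173e-05,
        1.27543717e+00, -1.45996372e-01]), 'qvel': array([ 3.38540654e-04,  9.03936895e-04, -3.46652582e-04,  4.32839187e-04,
        4.79473159e-05,  1.22240729e-03]), 'joint_efforts': array([ 1.61510903e-03, -4.31240737e+01, -2.44217867e+01,  7.18661863e-02,
        5.58653427e-02, -1.05754079e-04]), 'tool_pos': array([ 0.221504  , -0.47551861,  0.22605744]), 'tool_rot': array([-1.69883364,  1.56923508,  1.87854848]), 'contact_force': array([0.29556824, 0.20919951, 0.12063774]), 'torque': array([-0.02624283,  0.04072127,  0.02891645]), 'opening': 0.09153069976023447}
scene lid 0.96 [228. 211.] [ 0.486 -0.09   0.089] [ 0.334 -0.16  -0.002] [ 0.539 -0.016  0.132]
scene lid_knob 0.72 [227. 211.] [ 0.487 -0.091  0.088] [ 0.332 -0.16  -0.003] [ 0.54  -0.013  0.132]
scene dish 0.86 [231. 232.] [ 0.523 -0.095  0.027] [ 0.468 -0.154 -0.005] [ 0.536 -0.022  0.07 ]
scene dish 0.79 [306. 212.] [0.484 0.141 0.02 ] [ 0.383  0.071 -0.007] [0.569 0.22  0.069]
scene dish 0.76 [144. 196.] [ 0.306 -
[... 1759 characters left out ...]
03] [0.68  0.54  0.226]
side camera_lens 0.76 [159. 332.] [0.477 0.451 0.017] [ 0.416  0.293 -0.003] [0.693 0.541 0.226]
side valve_body 0.74 [221. 203.] [0.735 0.114 0.035] [ 0.722  0.086 -0.001] [0.781 0.127 0.069]
side screwdriver 0.56 [302. 315.] [0.343 0.204 0.022] [ 0.308  0.156 -0.002] [0.422 0.311 0.029]
side cleaner 0.8 [268. 184.] [ 0.683 -0.025  0.067] [ 0.666 -0.158 -0.002] [ 0.822 -0.007  0.133]
side torch 0.93 [299. 158.] [ 0.698 -0.178  0.066] [ 0.684 -0.266  0.   ] [ 0.756 -0.165  0.129]
wrist dish 0.9 [194.  51.] [ 0.323 -0.322  0.004] [ 0.258 -0.401 -0.002] [ 0.403 -0.265  0.064]
wrist mat 0.98 [356.   7.] [ 0.442 -0.469  0.003] [ 0.433 -0.486 -0.001] [ 0.461 -0.432  0.006]
```

View pics/scene0.png

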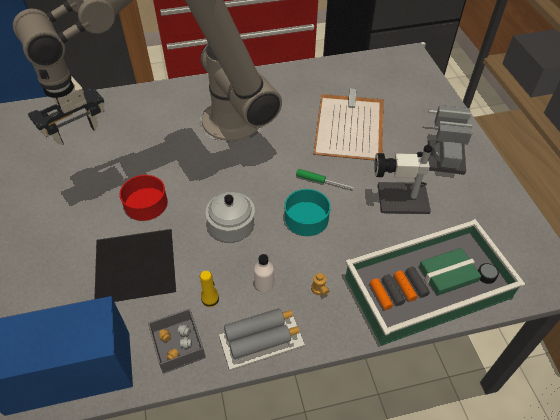

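View pics/side0.png

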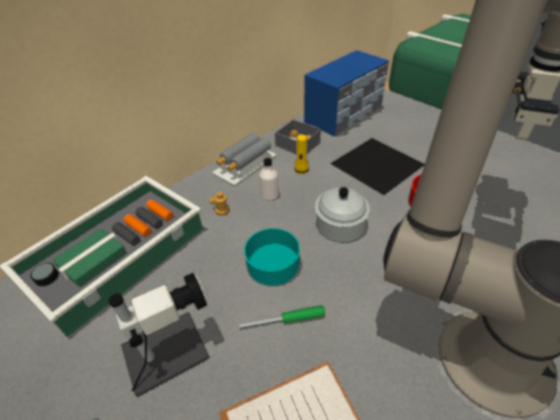

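Run:
```python
from h import *
from scipy.optimize import least_squares
def circ(q):
    f=lambda x:np.hypot(q[:,0]-x[0],q[:,1]-x[1])-x[2]
    r=least_squares(f,[*q.mean(0)[:2],.05],loss='soft_l1',f_scale=.002);return np.round(r.x,4),len(q)
p=shot('scene');a=cloud(p);p2=shot('side');b=cloud(p2)
for n,p_,w in(('scene',p,a),('side',p2,b)):
    near=np.hypot(w[...,0]-.47,w[...,1]+.09)<.09
    z=w[...,2]
    k=near&(z>.112)&(z<.14); q=w[k];print(n,'knob',circ(q),np.round([q[:,2].max(),*np.median(q,0)],4))
    k=near&(z>.124); q=w[k];print(n,'knobtop',np.round(q.mean(0),4),len(q))
    k=near&(z>.061)&(z<.068); q=w[k];print(n,'flange',circ(q))
    # mat
    d=vision.cut_out(p_,'mat')[0]; q=w[d['mask']]; q=q[np.abs(q[:,2]-.004)<.004]
    print(n,'mat',[np.round(x,3) for x in cv2.minAreaRect((q[:,:2]*1000).astype(np.float32))])
    d=vision.cut_out(p_,'camera')[0]; q=w[d['mask']]
    for lo,hi in((.008,.02),(.03,.1),(.11,.19),(.2,.23)):
        r=q[(q[:,2]>lo)&(q[:,2]<hi)]; 
        if len(r)>5: print(n,'cam',lo,hi,len(r),np.round(np.median(r,0),3),[np.round(x,1) for x in cv2.minAreaRect((r[:,:2]*1000).astype(np.float32))])
for n,p_ in(('a',p),('b',p2)):
    c=p_['pixels'][100:280,200:460] if n=='a' else p_['pixels'][120:400,60:400]
    cv2.imwrite(f'pics/crop_{n}.png',cv2.resize(c,None,fx=2.1,fy=2.1,interpolation=2))
```

```text
scene knob (array([ 0.4692, -0.0876,  0.0091]), 69) [ 0.1312  0.4713 -0.0882  0.1242]
scene knobtop [ 0.4692 -0.0872  0.1269] 35
scene flange (array([ 0.4634, -0.0874,  0.0683]), 272)
scene mat [array([ 547.664, -382.456]), array([225.463, 224.688]), np.float64(87.122)]
scene cam 0.008 0.02 1264 [0.501 0.447 0.014] [array([492.7, 453. ]), array([149.4, 127.7]), np.float64(74.7)]
scene cam 0.03 0.1 109 [0.507 0.479 0.065] [array([488.9, 493.9]), array([19.6, 65.2]), np.float64(48.0)]
scene cam 0.11 0.19 1132 [0.498 0.421 0.167] [array([480. , 421.8]), array([152.7,  78.7]), np.float64(82.6)]
scene cam 0.2 0.23 72 [0.506 0.479 0.221] [array([501.9, 482. ]), array([19.4, 25.5]), np.float64(65.8)]
side knob (array([ 0.4642, -0.0848,  0.0093]), 88) [ 0.13    0.4625 -0.0816  0.1243]
side knobtop [ 0.4639 -0.0852  0.1269] 46
side flange (array([ 0.4666, -0.0886,  0.0687]), 324)
side mat [array([ 550.544, -383.258]), array([227.796, 228.783]), np.float64(87.371)]
side cam 0.008 0.02 3570 [0.481 0.453 0.014] [array([492. , 454.4]), array([150.2, 120.4]), np.float64(74.7)]
side cam 0.03 0.1 248 [0.484 0.487 0.058] [array([481.3, 501.1]), array([25. , 68.5]), np.float64(27.9)]
side cam 0.11 0.19 3018 [0.47  0.435 0.169] [array([478.2, 426.1]), array([153.,  72.]), np.float64(81.4)]
side cam 0.2 0.23 228 [0.494 0.484 0.222] [array([499.7, 483.8]), array([21.5, 21.3]), np.float64(15.9)]
```

The scene image shows three round dishes: red (144,196), turquoise (307,212), and steel with a lid and black knob (229,215). The steel one fits the description. The mat is at (133,267). The camera is at (405,185), with its lens pointing left. I'll confirm this in an enlarged crop.

View pics/crop_a.png

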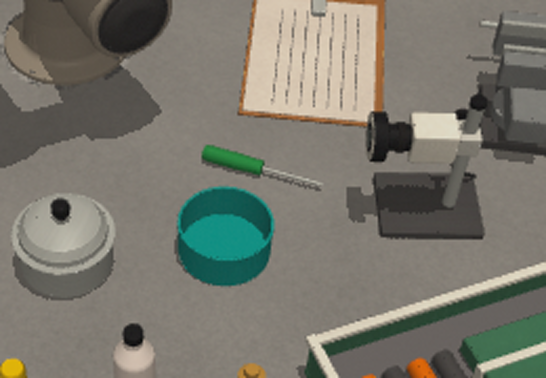

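```bash
cat > go.py <<'E'
import sys
from h import *
def go(x,y,z,yaw=None):
    s=observe();T=T_tool(s);M=T[:3,:3]
    d=M.T@(np.array([x,y,z])-T[:3,3])
    ty=M[:,1];cur=np.arctan2(ty[1],ty[0])
    print('t',round(s['time'],2),'pos',np.round(T[:3,3],4),'xaxis',np.round(M[:,0],4),'yaw_y',round(np.degrees(cur),2),'open',round(s['opening'],4),'F',np.round(s['contact_force'],1),'q',np.round(s['qpos'],2))
    print('slide mm',np.round(d*1000,1),'dist',round(np.linalg.norm(d)*1000))
    if yaw is not None:
        e=np.radians(yaw)-cur; e=(e+np.pi/2)%np.pi-np.pi/2
        print('spin about tool x', round(e*np.sign(M[2,0]),4)) 
a=[float(v) for v in sys.argv[1:]]
go(*a)
E
python3 go.py .466 -.087 .2
```

```text
t 2.1 pos [ 0.2217 -0.4759  0.2267] xaxis [ 1.e-04 -1.e-04 -1.e+00] yaw_y -65.03 open 0.092 F [ 0.1  0.3 -0.3] q [-1.28  0.34  1.52  0.    1.28 -0.15]
slide mm [  26.7 -249.4 -385.7] dist 460
```

The crop shows the steel dish with the domed lid and black knob at lower left, and the turquoise look-alike beside it. I'll move over the knob.

>>> send_rows(motion=[{"hand": 1,"slide": [0,-12,-19],"spin": 0},{"hand": 1,"slide": [0,-25,-38],"spin": 0},{"hand": 1,"slide": [0,-25,-38],"spin": 0},{"hand": 1,"slide": [0,-25,-38],"spin": 0},{"hand": 1,"slide": [0,-25,-38],"spin": 0},{"hand": 1,"slide": [0,-25,-38],"spin": 0},{"hand": 1,"slide": [0,-25,-38],"spin": 0},{"hand": 1,"slide": [0,-12,-19],"spin": 0}], grip_force=25)

```text
time: 2.9
tool_pos: [0.3936, -0.2002, 0.2262]
tool_rot: [1.772, 1.567, -0.942]
contact_force: [-0.3, -0.8, 0.9]
opening: 0.0918
```

```bash
python3 go.py .466 -.087 .2
```

```text
t 2.9 pos [ 0.3936 -0.2002  0.2262] xaxis [ 0.002  -0.0027 -1.    ] yaw_y -65.52 open 0.0918 F [-0.3 -0.8  0.9] q [-0.64  0.19  1.74 -0.    1.21  0.5 ]
slide mm [  26.1  -73.1 -112.8] dist 137
```

>>> send_rows(motion=[{"hand": 1,"slide": [0,-15,-23],"spin": 0},{"hand": 1,"slide": [0,-23,-35],"spin": 0},{"hand": 1,"slide": [0,-23,-35],"spin": 0},{"hand": 1,"slide": [0,-12,-19],"spin": 0},{"hand": 1,"slide": [0,0,0],"spin": 0},{"hand": 1,"slide": [0,0,0],"spin": 0}])

```text
time: 3.5
tool_pos: [0.469, -0.0795, 0.2267]
tool_rot: [1.98, 1.565, -0.728]
contact_force: [-0.9, 1.8, 0.1]
opening: 0.092
```

```bash
python3 go.py .466 -.087 .2
python3 - <<'E'
from h import *
p=shot('wrist');cv2.imwrite('pics/w1.png',p['pixels']);w=cloud(p)
for n in('lid','lid_knob'):
  for d in vision.cut_out(p,n)[:2]:
    q=w[d['mask']];print(n,d['conf'],d['uv'],np.round(np.nanmedian(q,0),4))
near=np.hypot(w[...,0]-.466,w[...,1]+.087)<.09
q=w[near&(w[...,2]>.123)&(w[...,2]<.135)];print(len(q),np.round(q.mean(0),4),np.round(q.min(0),4),np.round(q.max(0),4))
if len(q):
  print(cv2.minEnclosingCircle((q[:,:2]*1000).astype(np.float32)))
q=w[near&(w[...,2]>.061)&(w[...,2]<.068)];print(len(q),cv2.minEnclosingCircle((q[:,:2]*1000).astype(np.float32)) if len(q) else 0)
E
```

```text
t 3.5 pos [ 0.469  -0.0795  0.2267] xaxis [ 0.0041 -0.0037 -1.    ] yaw_y -65.18 open 0.092 F [-0.9  1.8  0.1] q [-0.33  0.25  1.66 -0.    1.23  0.81]
slide mm [26.7  5.4  5.9] dist 28
lid 0.92 [282.1, 199.3] [ 0.4758 -0.0814  0.0897]
lid 0.65 [31.2, 187.1] [0.3493 0.1938 0.0211]
lid_knob 0.65 [282.7, 199.6] [ 0.4759 -0.0815  0.0897]
481 [ 0.467  -0.0864  0.1247] [ 0.4551 -0.0978  0.123 ] [ 0.4784 -0.0746  0.1267]
((466.7543640136719, -86.1024398803711), 12.038009643554688)
3032 ((466.5152282714844, -86.87791442871094), 72.87532806396484)
```

View pics/w1.png

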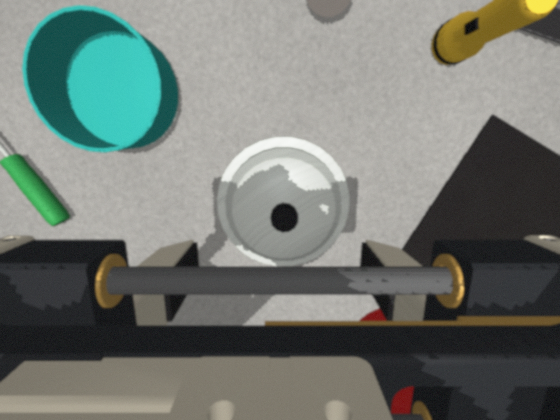

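The wrist picture shows the knob at (284,217) on the lid, at world (0.467,-0.086), and the flange radius of 73 mm matches. I'll centre, then go down.

>>> send_rows(motion=[{"hand": 0.3,"slide": [10,5,5],"spin": 0},{"hand": 0.3,"slide": [15,0,0],"spin": 0},{"hand": 0.3,"slide": [20,0,0],"spin": 0},{"hand": 0.3,"slide": [20,0,0],"spin": 0},{"hand": 0.3,"slide": [20,0,0],"spin": 0},{"hand": 0.3,"slide": [0,0,0],"spin": 0}])

```text
time: 4.25
tool_pos: [0.463, -0.0951, 0.137]
tool_rot: [1.787, 1.564, -0.933]
contact_force: [0.0, -0.0, 0.3]
opening: 0.0597
```

```bash
python3 go.py .4668 -.0863 .102
```

```text
t 4.25 pos [ 0.463  -0.0951  0.137 ] xaxis [ 0.004  -0.0054 -1.    ] yaw_y -65.85 open 0.0597 F [ 0.  -0.   0.3] q [-0.36  0.34  1.8  -0.    0.99  0.79]
slide mm [35.  -6.7 -7.1] dist 36
```

>>> send_rows(motion=[{"hand": 0.3,"slide": [0,-6,-7],"spin": 0},{"hand": 0.3,"slide": [0,0,0],"spin": 0}])

```text
time: 4.45
tool_pos: [0.4668, -0.0878, 0.1374]
tool_rot: [1.776, 1.564, -0.947]
contact_force: [1.0, -0.8, 0.4]
opening: 0.0597
```

```bash
python3 go.py .4668 -.0863 .102
```

```text
t 4.45 pos [ 0.4668 -0.0878  0.1374] xaxis [ 0.0039 -0.0055 -1.    ] yaw_y -66.02 open 0.0597 F [ 1.  -0.8  0.4] q [-0.34  0.35  1.79 -0.    1.    0.81]
slide mm [35.4 -1.6 -0.5] dist 35
```

>>> send_rows(motion=[{"hand": 0.3,"slide": [10,-1,0],"spin": 0},{"hand": 0.3,"slide": [10,0,0],"spin": 0},{"hand": 0.3,"slide": [10,0,0],"spin": 0},{"hand": 0.3,"slide": [4,0,0],"spin": 0},{"hand": 0.3,"slide": [0,0,0],"spin": 0}])

```text
time: 4.95
tool_pos: [0.4676, -0.0872, 0.1021]
tool_rot: [1.966, 1.561, -0.756]
contact_force: [0.5, 1.0, -0.0]
opening: 0.0598
```

```bash
python3 go.py .4668 -.0863 .102
```

```text
t 4.95 pos [ 0.4676 -0.0872  0.1021] xaxis [ 0.0073 -0.0069 -0.9999] yaw_y -65.96 open 0.0598 F [ 0.5  1.  -0. ] q [-0.34  0.4   1.83 -0.01  0.9   0.81]
slide mm [ 0.1 -1.1  0.3] dist 1
```

>>> send_rows(motion=[{"hand": -1,"slide": [0,-1,0],"spin": 0},{"hand": -1,"slide": [0,0,0],"spin": 0},{"hand": -1,"slide": [0,0,0],"spin": 0},{"hand": -1,"slide": [0,0,0],"spin": 0},{"hand": -1,"slide": [0,0,0],"spin": 0}], grip_force=30)

```text
time: 5.45
tool_pos: [0.4676, -0.0863, 0.1027]
tool_rot: [2.011, 1.56, -0.711]
contact_force: [1.1, -0.5, -1.6]
opening: 0.0252
```

```bash
python3 go.py .549 -.383 .2
```

```text
t 5.45 pos [ 0.4676 -0.0863  0.1027] xaxis [ 0.0084 -0.0073 -0.9999] yaw_y -65.95 open 0.0252 F [ 1.1 -0.5 -1.6] q [-0.34  0.39  1.84 -0.01  0.9   0.81]
slide mm [-94.4 305.1  46.1] dist 323
```

>>> send_rows(motion=[{"hand": -1,"slide": [-5,0,0],"spin": 0},{"hand": -1,"slide": [-10,0,0],"spin": 0},{"hand": -1,"slide": [-15,0,0],"spin": 0},{"hand": -1,"slide": [-15,0,0],"spin": 0},{"hand": -1,"slide": [-15,0,0],"spin": 0},{"hand": -1,"slide": [-12,0,0],"spin": 0},{"hand": -1,"slide": [-6,0,0],"spin": 0},{"hand": -1,"slide": [0,0,0],"spin": 0}])

```text
time: 6.25
tool_pos: [0.4662, -0.0855, 0.1873]
tool_rot: [2.006, 1.56, -0.716]
contact_force: [0.6, 0.1, -2.4]
opening: 0.025
```

```bash
python3 go.py .549 -.383 .2;python3 - <<'E'
from h import *
p=shot('scene');cv2.imwrite('pics/s2.png',p['pixels'])
p=shot('side');cv2.imwrite('pics/d2.png',p['pixels'])
E
```

```text
t 6.25 pos [ 0.4662 -0.0855  0.1873] xaxis [ 0.0083 -0.0072 -0.9999] yaw_y -65.96 open 0.025 F [ 0.6  0.1 -2.4] q [-0.34  0.28  1.73 -0.    1.12  0.81]
slide mm [ -9.9 305.5  45.6] dist 309
```

View pics/s2.png

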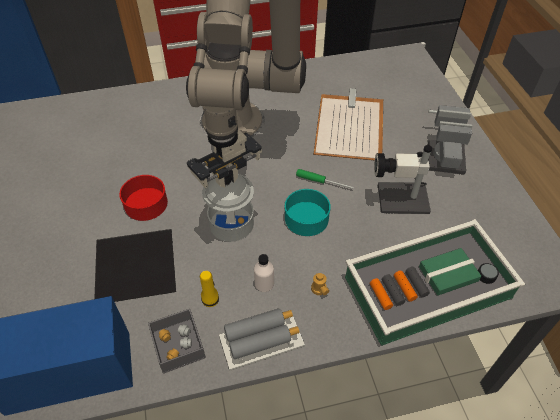

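The lid hangs from the gripper, and the blue tray shows in the open dish at (232,218). I'll check the clearance to the blue box near the mat.

Run:
```python
from h import *
p=shot('scene');w=cloud(p)
m=(w[...,2]>.05)&(w[...,1]<-.22)&(w[...,0]>.4)
q=w[m];print(len(q),np.round(np.nanpercentile(q,[0,1,5,95,100],axis=0),3))
```

```text
11253 [[ 0.753 -0.699  0.05 ]
 [ 0.759 -0.671  0.052]
 [ 0.767 -0.646  0.059]
 [ 0.906 -0.41   0.193]
 [ 0.909 -0.229  0.197]]
```

>>> send_rows(motion=[{"hand": -1,"slide": [0,15,2],"spin": 0},{"hand": -1,"slide": [0,30,5],"spin": 0},{"hand": -1,"slide": [0,35,5],"spin": 0},{"hand": -1,"slide": [0,35,5],"spin": 0},{"hand": -1,"slide": [0,30,5],"spin": 0},{"hand": -1,"slide": [0,15,2],"spin": 0}])

```text
time: 7.0
tool_pos: [0.5089, -0.2481, 0.1824]
tool_rot: [0.91, 1.567, -1.808]
contact_force: [-0.2, 0.2, -3.5]
opening: 0.0249
```

```bash
python3 go.py .549 -.383 .19
```

```text
t 7.0 pos [ 0.5089 -0.2481  0.1824] xaxis [-9.0e-04 -3.7e-03 -1.0e+00] yaw_y -65.72 open 0.0249 F [-0.2  0.2 -3.5] q [-0.59  0.45  1.48 -0.    1.21  0.56]
slide mm [ -7.2 139.4  18.9] dist 141
```

>>> send_rows(motion=[{"hand": -1,"slide": [-1,15,2],"spin": 0},{"hand": -1,"slide": [-1,28,4],"spin": 0},{"hand": -1,"slide": [-1,30,4],"spin": 0},{"hand": -1,"slide": [-1,25,4],"spin": 0},{"hand": -1,"slide": [0,18,2],"spin": 0},{"hand": -1,"slide": [0,8,1],"spin": 0},{"hand": -1,"slide": [0,0,0],"spin": 0}])

```text
time: 7.7
tool_pos: [0.5419, -0.3812, 0.1777]
tool_rot: [-0.594, 1.56, 2.966]
contact_force: [-0.6, 0.8, -1.3]
opening: 0.0247
```

```bash
python3 go.py .549 -.383 .09
```

```text
t 7.7 pos [ 0.5419 -0.3812  0.1777] xaxis [-0.0104  0.0018 -0.9999] yaw_y -66.03 open 0.0247 F [-0.6  0.8 -1.3] q [-0.73  0.64  1.16 -0.01  1.35  0.43]
slide mm [87.6  5.  -6.5] dist 88
```

>>> send_rows(motion=[{"hand": -1,"slide": [8,3,-3],"spin": 0},{"hand": -1,"slide": [16,0,-2],"spin": 0},{"hand": -1,"slide": [22,0,0],"spin": 0},{"hand": -1,"slide": [22,0,0],"spin": 0},{"hand": -1,"slide": [18,0,0],"spin": 0},{"hand": -1,"slide": [12,0,0],"spin": 0},{"hand": -1,"slide": [6,0,0],"spin": 0},{"hand": -1,"slide": [0,0,0],"spin": 0}])

```text
time: 8.5
tool_pos: [0.547, -0.3751, 0.0669]
tool_rot: [-0.839, 1.557, 2.726]
contact_force: [-0.2, -0.5, -2.4]
opening: 0.0249
```

```bash
python3 go.py .549 -.383 .053
```

```text
t 8.5 pos [ 0.547  -0.3751  0.0669] xaxis [-0.0129  0.0057 -0.9999] yaw_y -65.72 open 0.0249 F [-0.2 -0.5 -2.4] q [-0.71  0.75  1.28 -0.    1.13  0.43]
slide mm [13.8  8.2  1.3] dist 16
```

>>> send_rows(motion=[{"hand": -1,"slide": [3,6,1],"spin": 0},{"hand": -1,"slide": [3,0,0],"spin": 0},{"hand": -1,"slide": [3,0,0],"spin": 0},{"hand": -1,"slide": [2,0,0],"spin": 0},{"hand": -1,"slide": [1,0,0],"spin": 0},{"hand": -1,"slide": [1,0,0],"spin": 0},{"hand": -1,"slide": [0,0,0],"spin": 0}])

```text
time: 9.2
tool_pos: [0.55, -0.3827, 0.0561]
tool_rot: [-0.637, 1.562, 2.928]
contact_force: [-0.2, 0.0, -1.2]
opening: 0.0252
```

```bash
python3 go.py .549 -.383 .053
```

```text
t 9.2 pos [ 0.55   -0.3827  0.0561] xaxis [-0.0085  0.0018 -1.    ] yaw_y -65.71 open 0.0252 F [-0.2  0.  -1.2] q [-0.72  0.77  1.28 -0.    1.11  0.43]
slide mm [ 3.1 -0.1  1. ] dist 3
```

>>> send_rows(motion=[{"hand": -1,"slide": [1.5,0,0],"spin": 0},{"hand": -1,"slide": [1.5,0,0],"spin": 0},{"hand": -1,"slide": [1,0,0],"spin": 0},{"hand": -1,"slide": [0,0,0],"spin": 0}])

```text
time: 9.6
tool_pos: [0.5501, -0.3829, 0.0533]
tool_rot: [-0.531, 1.563, 3.035]
contact_force: [1.1, -0.5, -1.5]
opening: 0.0245
```

```bash
python3 go.py .549 -.383 .053
```

```text
t 9.6 pos [ 0.5501 -0.3829  0.0533] xaxis [-7.7e-03  8.0e-04 -1.0e+00] yaw_y -65.71 open 0.0245 F [ 1.1 -0.5 -1.5] q [-0.72  0.77  1.28 -0.01  1.1   0.43]
slide mm [ 0.3 -0.3  1.1] dist 1
```

>>> send_rows(motion=[{"hand": -1,"slide": [1.5,0,0],"spin": 0},{"hand": -1,"slide": [1.5,0,0],"spin": 0},{"hand": -1,"slide": [0,0,0],"spin": 0}])

```text
time: 9.9
tool_pos: [0.5505, -0.3831, 0.0532]
tool_rot: [-0.297, 1.565, -3.015]
contact_force: [-0.1, 0.7, -1.3]
opening: 0.0249
```

```bash
python3 go.py .549 -.383 .053
```

```text
t 9.9 pos [ 0.5505 -0.3831  0.0532] xaxis [-6.2e-03 -8.0e-04 -1.0e+00] yaw_y -65.69 open 0.0249 F [-0.1  0.7 -1.3] q [-0.72  0.77  1.28 -0.01  1.1   0.43]
slide mm [ 0.2 -0.7  1.3] dist 1
```

>>> send_rows(motion=[{"hand": -1,"slide": [2.5,0,0],"spin": 0},{"hand": -1,"slide": [2.5,0,0],"spin": 0},{"hand": -1,"slide": [1,0,0],"spin": 0}])

```text
time: 10.2
tool_pos: [0.5507, -0.3832, 0.0527]
tool_rot: [0.154, 1.566, -2.563]
contact_force: [-1.1, 0.4, 1.9]
opening: 0.0246
```

```bash
python3 go.py .549 -.383 .053
python3 - <<'E'
from h import *
p=shot('scene');cv2.imwrite('pics/s3.png',cv2.resize(p['pixels'][180:320,70:250],None,fx=3,fy=3))
E
```

```text
t 10.2 pos [ 0.5507 -0.3832  0.0527] xaxis [-0.0043 -0.0028 -1.    ] yaw_y -65.67 open 0.0246 F [-1.1  0.4  1.9] q [-0.72  0.77  1.28 -0.01  1.09  0.43]
slide mm [-0.3 -0.9  1.5] dist 2
```

View pics/s3.png

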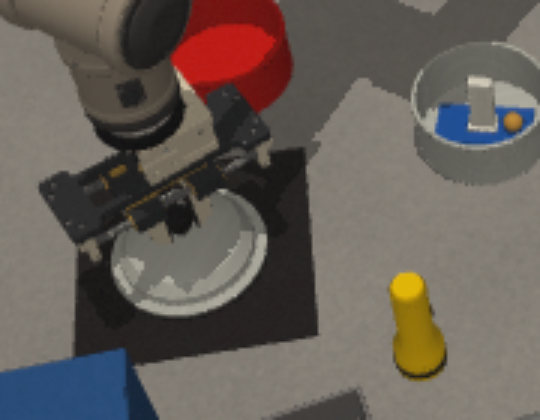

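The lid stands on the mat (contact force now points up), and the tray and ball are in the dish at upper right with the ball to the right. I'll release.

>>> send_rows(motion=[{"hand": 0.2,"slide": [0,0,0],"spin": 0},{"hand": 0.2,"slide": [0,0,0],"spin": 0},{"hand": 0.2,"slide": [0,0,0],"spin": 0},{"hand": 0.2,"slide": [0,0,0],"spin": 0},{"hand": 0.2,"slide": [-8,0,0],"spin": 0},{"hand": 0.2,"slide": [-15,0,0],"spin": 0},{"hand": 0.2,"slide": [-25,0,0],"spin": 0},{"hand": 0.2,"slide": [-35,0,0],"spin": 0}])

```text
time: 11.05
tool_pos: [0.5493, -0.3814, 0.133]
tool_rot: [-0.774, 1.558, 2.792]
contact_force: [0.2, -0.9, 0.2]
opening: 0.0552
```

>>> send_rows(motion=[{"hand": 0.2,"slide": [-35,0,0],"spin": 0},{"hand": 0.2,"slide": [-35,0,0],"spin": 0},{"hand": 0.2,"slide": [-20,0,0],"spin": 0},{"hand": 0.2,"slide": [0,0,0],"spin": 0}])

```text
time: 11.45
tool_pos: [0.5519, -0.3829, 0.2383]
tool_rot: [1.057, 1.565, -1.66]
contact_force: [1.0, -0.2, 0.6]
opening: 0.055
```

```bash
python3 go.py .42 -.14 .23
python3 - <<'E'
from h import *
for n in('scene','side','wrist'):
  p=shot(n);w=cloud(p);cv2.imwrite(f'pics/{n}4.png',p['pixels'])
  near=np.hypot(w[...,0]-.549,w[...,1]+.383)<.1
  q=w[near&(w[...,2]>.071)&(w[...,2]<.09)];print(n,'knobtop',len(q),np.round(np.median(q,0),4) if len(q) else '')
  q=w[near&(w[...,2]>.011)&(w[...,2]<.02)];print('flange',len(q),cv2.minEnclosingCircle((q[:,:2]*1000).astype(np.float32)) if len(q) else '')
  for t in('tray','ball','dish'):
    for d in vision.cut_out(p,t)[:1]:
      print(t,d['conf'],np.round(d['uv']),np.round(np.nanmedian(w[d['mask']],0),3))
  near=np.hypot(w[...,0]-.4667,w[...,1]+.0863)<.063
  q=w[near&(w[...,2]>.064)&(w[...,2]<.1)]
  if len(q): print('handle',len(q),np.round(np.median(q,0),4),cv2.minAreaRect((q[:,:2]*1000).astype(np.float32)))
  if n=='scene':cv2.imwrite('pics/s4.png',cv2.resize(p['pixels'][170:270,180:290],None,fx=5,fy=5,interpolation=2))
E
```

```text
t 11.45 pos [ 0.5519 -0.3829  0.2383] xaxis [-5.0e-04 -5.5e-03 -1.0e+00] yaw_y -65.68 open 0.055 F [ 1.  -0.2  0.6] q [-0.72  0.62  1.04 -0.    1.48  0.43]
slide mm [   7.  -275.7   20.2] dist 277
scene knobtop 52 [ 0.5517 -0.3844  0.0757]
flange 399 ((547.720947265625, -384.9096374511719), 98.70462036132812)
tray 0.76 [228. 216.] [ 0.469 -0.094  0.018]
ball 0.43 [145. 282.] [ 0.572 -0.371  0.004]
dish 0.75 [237. 215.] [ 0.444 -0.084  0.031]
handle 63 [ 0.47   -0.0882  0.0781] ((432.90264892578125, -82.89866638183594), (75.94418334960938, 73.6799087524414), 40.20475387573242)
side knobtop 39 [ 0.5468 -0.3804  0.0763]
flange 181 ((551.2008666992188, -379.3932189941406), 72.94849395751953)
tray 0.9 [342. 216.] [ 0.461 -0.09   0.02 ]
dish 0.62 [334. 215.] [ 0.462 -0.085  0.035]
handle 84 [ 0.4634 -0.0835  0.078 ] ((501.8695373535156, -86.39623260498047), (75.95411682128906, 72.41311645507812), 45.1899299621582)
wrist knobtop 400 [ 0.551  -0.3835  0.0745]
flange 2373 ((550.3671875, -384.2481994628906), 72.72979736328125)
tray 0.78 [ 29. 154.] [ 0.473 -0.092  0.014]
ball 0.81 [  9. 134.] [ 0.478 -0.063  0.025]
dish 0.85 [223. 310.] [ 0.373 -0.38   0.028]
handle 101 [ 0.4684 -0.0981  0.0677] ((467.18011474609375, -96.42129516601562), (15.562135696411133, 8.32748031616211), 21.336681365966797)
```

View pics/s4.png

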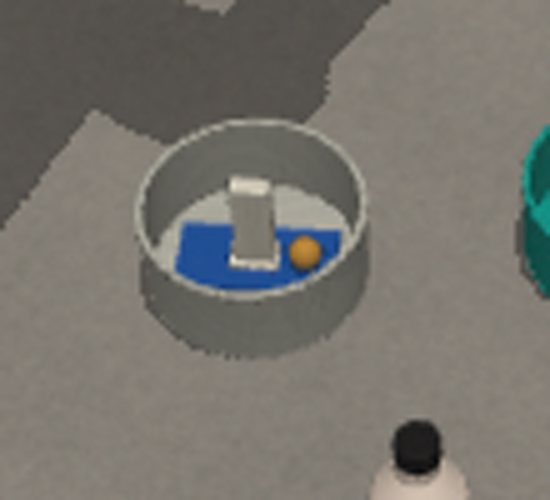

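View pics/wrist4.png

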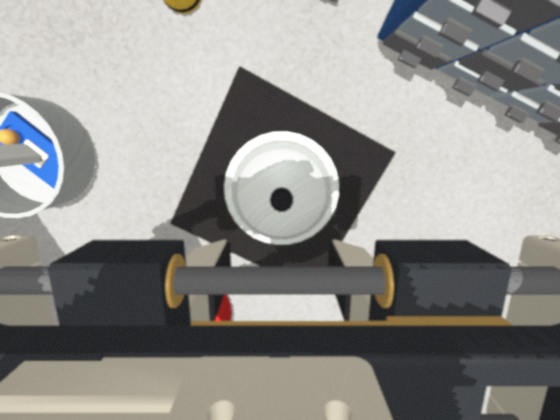

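The lid is flat on the mat at (0.551,-0.384), with its knob up at pixel (281,199) in the wrist view. The tray in the steel dish has the ball at its +y end. I'll move over the dish.

>>> send_rows(motion=[{"hand": 1,"slide": [0,-30,1],"spin": 0},{"hand": 1,"slide": [0,-45,2],"spin": 0},{"hand": 1,"slide": [0,-45,2],"spin": 0},{"hand": 1,"slide": [0,-45,2],"spin": 0},{"hand": 1,"slide": [0,-45,2],"spin": 0},{"hand": 1,"slide": [0,-45,2],"spin": 0},{"hand": 1,"slide": [0,-25,0],"spin": 0},{"hand": 1,"slide": [0,-10,0],"spin": 0}])

```text
time: 12.85
tool_pos: [0.4156, -0.1147, 0.2307]
tool_rot: [-0.512, 1.564, 3.05]
contact_force: [0.9, 0.3, 0.4]
opening: 0.092
```

>>> send_rows(motion=[{"hand": 1,"slide": [0,0,0],"spin": -0.13},{"hand": 1,"slide": [0,0,0],"spin": -0.14},{"hand": 1,"slide": [0,0,0],"spin": -0.14},{"hand": 1,"slide": [0,0,0],"spin": -0.14},{"hand": 1,"slide": [0,0,0],"spin": -0.14},{"hand": 1,"slide": [0,0,0],"spin": -0.14},{"hand": 1,"slide": [0,0,0],"spin": -0.14},{"hand": 1,"slide": [0,0,0],"spin": 0}])

```text
time: 13.65
tool_pos: [0.4194, -0.1185, 0.2322]
tool_rot: [-0.288, 1.567, -2.0]
contact_force: [-0.0, 0.1, -0.0]
opening: 0.0917
```

```bash
python3 go.py .4667 -.0863 .22 -5
```

```text
t 13.65 pos [ 0.4194 -0.1185  0.2322] xaxis [-0.0016 -0.0036 -1.    ] yaw_y -8.11 open 0.0917 F [-0.   0.1 -0. ] q [-0.45  0.17  1.74 -0.    1.23 -0.31]
slide mm [ 12.   42.3 -38.6] dist 59
spin about tool x -0.0542
```

>>> send_rows(motion=[{"hand": 1,"slide": [0,15,-14],"spin": -0.05},{"hand": 1,"slide": [0,20,-18],"spin": 0},{"hand": 1,"slide": [0,8,-8],"spin": 0},{"hand": 1,"slide": [0,0,0],"spin": 0},{"hand": 1,"slide": [0,0,0],"spin": 0}])

```text
time: 14.15
tool_pos: [0.4691, -0.0854, 0.2317]
tool_rot: [-0.191, 1.565, -1.87]
contact_force: [0.1, -0.6, -0.4]
opening: 0.0918
```

```bash
python3 go.py .4667 -.0863 .22 -5
cat > tr.py <<'E'
from h import *
p=shot('wrist');w=cloud(p);import time;cv2.imwrite(f'pics/wt{int(time.time())%10000}.png',p['pixels']);cv2.imwrite('pics/wtl.png',p['pixels'])
im=p['pixels'].astype(int)
near=np.hypot(w[...,0]-.467,w[...,1]+.087)<.062
blue=near&(im[...,0]>im[...,2]+60)&(w[...,2]<.02)
q=w[blue];print('tray',len(q),np.round(np.median(q[:,2]),4),cv2.minAreaRect((q[:,:2]*1000).astype(np.float32)))
h=near&(w[...,2]>.079)&(w[...,2]<.09);q=w[h]
if len(q):print('handle',len(q),np.round(q.mean(0),4),cv2.minAreaRect((q[:,:2]*1000).astype(np.float32)))
for d in vision.cut_out(p,'ball')[:1]:
  q=w[d['mask']];print('ball',d['conf'],np.round(d['uv']),np.round(np.nanmedian(q,0),4),np.round(np.nanmax(q,0),4))
q=w[(np.hypot(w[...,0]-.467,w[...,1]+.087)<.08)&(w[...,2]>.058)&(w[...,2]<.066)];print('rim',len(q),cv2.minEnclosingCircle((q[:,:2]*1000).astype(np.float32)))
E
python3 tr.py
```

```text
t 14.15 pos [ 0.4691 -0.0854  0.2317] xaxis [-0.0016 -0.0052 -1.    ] yaw_y -6.16 open 0.0918 F [ 0.1 -0.6 -0.4] q [-0.34  0.25  1.64 -0.01  1.25 -0.23]
slide mm [11.7 -2.2  1.1] dist 12
spin about tool x -0.0202
tray 1889 0.013 ((466.9541931152344, -86.08238220214844), (95.32052612304688, 47.383575439453125), 72.77809143066406)
handle 248 [ 0.4673 -0.0857  0.0817] ((467.31256103515625, -86.1288070678711), (24.017383575439453, 11.836799621582031), 72.37042999267578)
ball 0.48 [283. 169.] [ 0.4754 -0.0571  0.0261] [ 0.4854 -0.0485  0.0303]
rim 1550 ((465.55633544921875, -85.90922546386719), 68.39265441894531)
```

View pics/wtl.png

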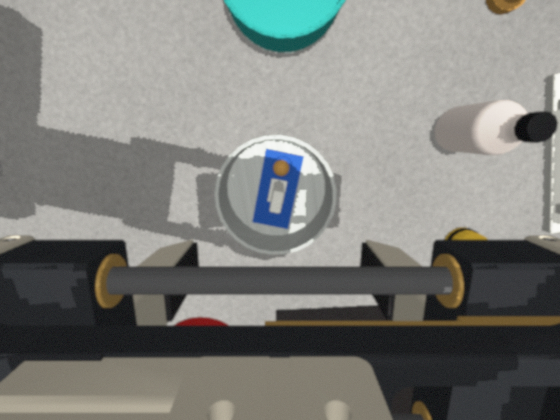

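The wrist view shows the tray in the steel dish with the ball end up at (283,169). Measured: tray yaw 72.6°, centre (0.467,-0.086), handle 24x12 mm as specified. The jaw yaw is therefore -17.4°.

>>> send_rows(motion=[{"hand": -0.1,"slide": [0,-2,1],"spin": 0.1},{"hand": -0.1,"slide": [10,0,0],"spin": 0.09},{"hand": -0.1,"slide": [20,0,0],"spin": 0},{"hand": -0.1,"slide": [25,0,0],"spin": 0},{"hand": -0.1,"slide": [25,0,0],"spin": 0},{"hand": -0.1,"slide": [20,0,0],"spin": 0},{"hand": -0.1,"slide": [10,0,0],"spin": 0},{"hand": -0.1,"slide": [0,0,0],"spin": 0}])

```text
time: 15.05
tool_pos: [0.4637, -0.0915, 0.1208]
tool_rot: [0.602, 1.562, -1.284]
contact_force: [-0.2, 0.7, 1.3]
opening: 0.0419
```

```bash
python3 go.py .4671 -.0861 .047 -17.4
```

```text
t 15.05 pos [ 0.4637 -0.0915  0.1208] xaxis [ 0.0024 -0.0081 -1.    ] yaw_y -18.08 open 0.0419 F [-0.2  0.7  1.3] q [-0.35  0.37  1.82 -0.01  0.95 -0.03]
slide mm [73.8  1.2 -6.7] dist 74
spin about tool x -0.0118
```

>>> send_rows(motion=[{"hand": -0.1,"slide": [0,1,-6],"spin": -0.01},{"hand": -0.1,"slide": [10,0,0],"spin": 0},{"hand": -0.1,"slide": [10,0,0],"spin": 0},{"hand": -0.1,"slide": [5,0,0],"spin": 0},{"hand": -0.1,"slide": [0,0,0],"spin": 0}])

```text
time: 15.55
tool_pos: [0.4684, -0.0867, 0.0965]
tool_rot: [0.944, 1.558, -0.932]
contact_force: [0.2, 0.3, -0.0]
opening: 0.0416
```

```bash
python3 go.py .4671 -.0861 .047 -17.4
```

```text
t 15.55 pos [ 0.4684 -0.0867  0.0965] xaxis [ 0.0074 -0.0099 -0.9999] yaw_y -17.48 open 0.0416 F [ 0.2  0.3 -0. ] q [-0.34  0.41  1.84 -0.01  0.89 -0.03]
slide mm [49.5 -1.9 -0.5] dist 50
spin about tool x -0.0013
```

>>> send_rows(motion=[{"hand": -0.1,"slide": [10,-1.5,0],"spin": 0},{"hand": -0.1,"slide": [10,0,0],"spin": 0},{"hand": -0.1,"slide": [10,0,0],"spin": 0},{"hand": -0.1,"slide": [10,0,0],"spin": 0},{"hand": -0.1,"slide": [8,0,0],"spin": 0},{"hand": -0.1,"slide": [0,0,0],"spin": 0}])

```text
time: 16.15
tool_pos: [0.4669, -0.0867, 0.0438]
tool_rot: [0.9, 1.559, -0.976]
contact_force: [0.3, 0.2, -0.6]
opening: 0.0412
```

```bash
python3 go.py .4671 -.0861 .047 -17.4
```

```text
t 16.15 pos [ 0.4669 -0.0867  0.0438] xaxis [ 0.0066 -0.0097 -0.9999] yaw_y -17.48 open 0.0412 F [ 0.3  0.2 -0.6] q [-0.34  0.49  1.89 -0.01  0.75 -0.03]
slide mm [-3.2 -0.  -0.6] dist 3
spin about tool x -0.0014
```

>>> send_rows(motion=[{"hand": -0.4,"slide": [-3,0,0],"spin": 0},{"hand": -0.5,"slide": [0,0,0],"spin": 0},{"hand": -0.6,"slide": [0,0,0],"spin": 0},{"hand": -0.7,"slide": [0,0,0],"spin": 0},{"hand": -1,"slide": [0,0,0],"spin": 0},{"hand": -1,"slide": [0,0,0],"spin": 0},{"hand": -1,"slide": [0,0,0],"spin": 0}], grip_force=35)

```text
time: 16.85
tool_pos: [0.4674, -0.0868, 0.0479]
tool_rot: [0.967, 1.558, -0.909]
contact_force: [-1.0, -0.2, -2.3]
opening: 0.0116
```

```bash
python3 go.py .4671 -.0861 .22 -17.4
```

```text
t 16.85 pos [ 0.4674 -0.0868  0.0479] xaxis [ 0.0079 -0.0102 -0.9999] yaw_y -17.48 open 0.0116 F [-1.  -0.2 -2.3] q [-0.34  0.48  1.89 -0.01  0.76 -0.03]
slide mm [-172.1    1.3    0.7] dist 172
spin about tool x -0.0014
```

>>> send_rows(motion=[{"hand": -1,"slide": [-3,0,0],"spin": 0},{"hand": -1,"slide": [-5,0,0],"spin": 0},{"hand": -1,"slide": [-8,0,0],"spin": 0},{"hand": -1,"slide": [-10,0,0],"spin": 0},{"hand": -1,"slide": [-10,0,0],"spin": 0},{"hand": -1,"slide": [-8,0,0],"spin": 0},{"hand": -1,"slide": [-5,0,0],"spin": 0},{"hand": -1,"slide": [-2,0,0],"spin": 0}])

```text
time: 17.65
tool_pos: [0.4672, -0.0863, 0.1041]
tool_rot: [1.014, 1.557, -0.862]
contact_force: [-0.7, 0.8, -1.6]
opening: 0.0116
```

```bash
python3 go.py .4671 -.0861 .18 -17.4
python3 - <<'E'
from h import *
p=shot('scene');cv2.imwrite('pics/s6.png',cv2.resize(p['pixels'][120:260,150:330],None,fx=3,fy=3))
p=shot('side');cv2.imwrite('pics/d6.png',cv2.resize(p['pixels'][120:270,260:440],None,fx=3,fy=3))
E
```

```text
t 17.65 pos [ 0.4672 -0.0863  0.1041] xaxis [ 0.009  -0.0105 -0.9999] yaw_y -17.48 open 0.0116 F [-0.7  0.8 -1.6] q [-0.34  0.39  1.84 -0.01  0.9  -0.03]
slide mm [-75.9   0.8   0.4] dist 76
spin about tool x -0.0014
```

View pics/s6.png

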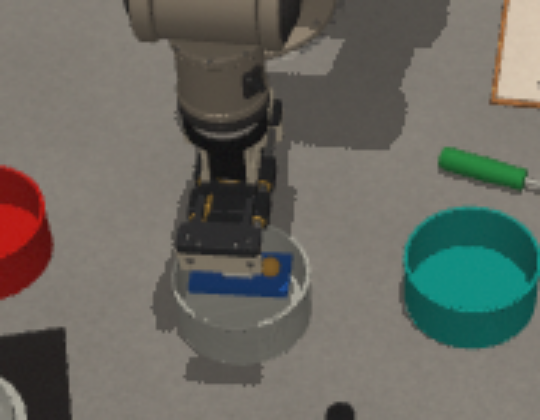

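View pics/d6.png

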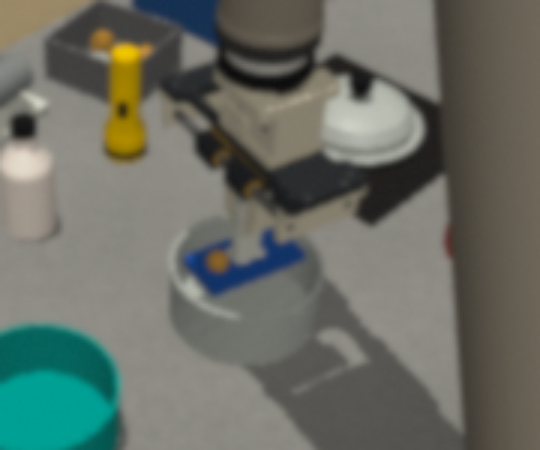

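Both views show the tray hanging level with the ball in its pocket (scene crop (270,267)), and the dish standing in place. I'll continue up.

>>> send_rows(motion=[{"hand": -1,"slide": [-4,0,0],"spin": 0},{"hand": -1,"slide": [-8,0,0],"spin": 0},{"hand": -1,"slide": [-12,0,0],"spin": 0},{"hand": -1,"slide": [-14,0,0],"spin": 0},{"hand": -1,"slide": [-12,0,0],"spin": 0},{"hand": -1,"slide": [-8,0,0],"spin": 0},{"hand": -1,"slide": [-5,0,0],"spin": 0},{"hand": -1,"slide": [-2,0,0],"spin": 0}])

```text
time: 18.55
tool_pos: [0.4651, -0.0851, 0.1713]
tool_rot: [0.716, 1.561, -1.16]
contact_force: [0.5, 0.4, -2.0]
opening: 0.0119
```

>>> send_rows(motion=[{"hand": -1,"slide": [-2,0,0],"spin": 0},{"hand": -1,"slide": [0,0,0],"spin": 0},{"hand": -1,"slide": [0,0,0],"spin": 0}])

```text
time: 18.85
tool_pos: [0.4647, -0.0849, 0.1729]
tool_rot: [0.597, 1.562, -1.279]
contact_force: [-0.6, 0.3, -1.8]
opening: 0.0118
```

```bash
python3 go.py .4296 .2249 .178 -15.3
cat > cam.py <<'E'
from h import *
from scipy.optimize import least_squares
for n in('wrist','scene','side'):
  p=shot(n);w=cloud(p);cv2.imwrite(f'pics/{n}7.png',p['pixels'])
  q=w.reshape(-1,3);q=q[~np.isnan(q[:,0])]
  a=np.radians(74.7);o=np.array([.4803,.4101]);
  r=(q[:,:2]-o)@np.array([[np.cos(a),-np.sin(a)],[np.sin(a),np.cos(a)]])
  k=(r[:,0]>-.09)&(r[:,0]<-.055)&(np.abs(r[:,1])<.06)&(q[:,2]>.09)&(q[:,2]<.2)
  print(n,k.sum(),np.round(np.percentile(np.c_[r[k],q[k,2]],[2,50,98],axis=0),3) if k.sum() else '')
  k=(r[:,0]>-.05)&(r[:,0]<.14)&(np.abs(r[:,1])<.09)&(q[:,2]>.009)&(q[:,2]<.018)
  if k.sum():print('foot',k.sum(),cv2.minAreaRect((q[k,:2]*1000).astype(np.float32)))
E
python3 cam.py
```

```text
t 18.85 pos [ 0.4647 -0.0849  0.1729] xaxis [ 0.0025 -0.0082 -1.    ] yaw_y -17.49 open 0.0118 F [-0.6  0.3 -1.8] q [-0.34  0.3   1.75 -0.01  1.09 -0.03]
slide mm [  -7.8 -126.5 -284.9] dist 312
spin about tool x -0.0382
wrist 0 
scene 112 [[-0.062 -0.035  0.12 ]
 [-0.06  -0.01   0.161]
 [-0.055  0.023  0.185]]
foot 1149 ((486.8408508300781, 459.415771484375), (159.11441040039062, 139.9485321044922), 75.58555603027344)
side 104 [[-0.06  -0.02   0.139]
 [-0.057  0.019  0.176]
 [-0.055  0.033  0.186]]
foot 3542 ((491.79681396484375, 454.44781494140625), (149.9656219482422, 120.39480590820312), 75.02547454833984)
```

>>> send_rows(motion=[{"hand": -1,"slide": [0,-2,-4],"spin": -0.005},{"hand": -1,"slide": [-1,-3,-7],"spin": -0.005},{"hand": -1,"slide": [-1,-5,-11],"spin": -0.005},{"hand": -1,"slide": [-1,-7,-15],"spin": -0.005},{"hand": -1,"slide": [-1,-8,-18],"spin": -0.005},{"hand": -1,"slide": [-1,-9,-20],"spin": -0.005},{"hand": -1,"slide": [-1,-9,-20],"spin": -0.005},{"hand": -1,"slide": [0,-9,-20],"spin": 0}])

```text
time: 19.8
tool_pos: [0.4449, 0.0475, 0.1781]
tool_rot: [0.552, 1.563, -1.289]
contact_force: [-0.6, 0.0, -1.9]
opening: 0.0115
```

>>> send_rows(motion=[{"hand": -1,"slide": [0,-9,-20],"spin": 0},{"hand": -1,"slide": [0,-8,-18],"spin": 0},{"hand": -1,"slide": [0,-7,-15],"spin": 0},{"hand": -1,"slide": [0,-5,-12],"spin": 0},{"hand": -1,"slide": [0,-4,-9],"spin": 0},{"hand": -1,"slide": [0,-3,-6],"spin": 0},{"hand": -1,"slide": [0,-1,-3],"spin": 0},{"hand": -1,"slide": [0,0,-1],"spin": 0}])

```text
time: 20.6
tool_pos: [0.4266, 0.1498, 0.1783]
tool_rot: [0.641, 1.565, -1.191]
contact_force: [0.3, 0.3, -2.0]
opening: 0.012
```

```bash
python3 go.py .4296 .2249 .178 -15.3
```

```text
t 20.6 pos [0.4266 0.1498 0.1783] xaxis [ 0.0023 -0.0057 -1.    ] yaw_y -14.93 open 0.012 F [ 0.3  0.3 -2. ] q [ 0.17  0.26  1.79 -0.01  1.09  0.44]
slide mm [ -0.1 -16.4 -73.4] dist 75
spin about tool x 0.0064
```

>>> send_rows(motion=[{"hand": -1,"slide": [0,-1,-4],"spin": 0},{"hand": -1,"slide": [0,-2,-7],"spin": 0},{"hand": -1,"slide": [0,-3,-10],"spin": 0},{"hand": -1,"slide": [0,-3,-12],"spin": 0},{"hand": -1,"slide": [0,-2,-10],"spin": 0},{"hand": -1,"slide": [0,-2,-7],"spin": 0},{"hand": -1,"slide": [0,0,-4],"spin": 0},{"hand": -1,"slide": [0,0,-1],"spin": 0}])

```text
time: 21.4
tool_pos: [0.4289, 0.2108, 0.1777]
tool_rot: [0.641, 1.565, -1.192]
contact_force: [0.4, 0.8, -2.3]
opening: 0.0118
```

```bash
cat > fin.py <<'E'
from h import *
a=np.radians(74.8);Rm=np.array([[np.cos(a),-np.sin(a)],[np.sin(a),np.cos(a)]]);L=np.array([.4639,.3503])
for n in('scene','side','wrist'):
  p=shot(n);w=cloud(p);cv2.imwrite(f'pics/{n}8.png',p['pixels'])
  im=p['pixels'].astype(int)
  r=np.concatenate([(w[...,:2]-L)@Rm,w[...,2:]-.15],-1)
  near=(np.abs(r[...,1])<.06)&(r[...,0]<-.04)&(r[...,0]>-.3)&(w[...,2]>.11)
  b=near&(im[...,0]>im[...,2]+50)
  if b.sum()>10: 
    q=r[b];print(n,'tray',b.sum(),np.round(np.percentile(q,[1,50,99],axis=0),4)); 
    X=np.c_[w[b][:,:2],np.ones(b.sum())];m=np.abs(w[b][:,2]-np.median(w[b][:,2]))<.005
    print('  tray rect',cv2.minAreaRect((w[b][m][:,:2]*1000).astype(np.float32)),'slope',np.round(np.linalg.lstsq(X[m],w[b][m][:,2],rcond=None)[0][:2],3))
  o=near&(im[...,2]>im[...,0]+50)&(w[...,2]<.17)
  if o.sum()>5: q=r[o];print(n,'ball surf',o.sum(),np.round(np.median(q,0),4),np.round(q.min(0),4),np.round(q.max(0),4))
  e=(np.abs(r[...,1])<.04)&(np.abs(r[...,0])<.006)&(np.abs(r[...,2])<.04)
  if e.sum(): print('  lens ring',e.sum(),np.round(np.percentile(r[e],[1,50,99],axis=0),3))
E
python3 fin.py; python3 go.py .4296 .2249 .178 -15.3
```

```text
scene tray 270 [[-0.19   -0.0316 -0.0166]
 [-0.1575 -0.0191 -0.007 ]
 [-0.0989  0.0182  0.0008]]
  tray rect ((433.51617431640625, 208.40554809570312), (93.23519897460938, 53.46299743652344), 72.04273223876953) slope [ 0.005 -0.009]
scene ball surf 22 [-0.1157 -0.0074  0.0038] [-0.1232 -0.0129 -0.0027] [-0.1078 -0.0014  0.0121]
  lens ring 104 [[-0.    -0.037 -0.028]
 [ 0.002 -0.009  0.012]
 [ 0.006  0.026  0.036]]
side tray 430 [[-0.1915 -0.0268 -0.0153]
 [-0.1252  0.0155 -0.0059]
 [-0.0972  0.0217 -0.0026]]
  tray rect ((428.7711486816406, 210.06185913085938), (95.57207489013672, 49.68522262573242), 74.1445083618164) slope [ 0.023 -0.003]
side ball surf 47 [-0.1141  0.0044  0.0074] [-0.1226 -0.0025  0.0007] [-0.1075  0.0089  0.0124]
  lens ring 83 [[ 0.002 -0.02  -0.012]
 [ 0.004  0.019  0.027]
 [ 0.006  0.033  0.036]]
wrist tray 3878 [[-0.1446 -0.0276 -0.0115]
 [-0.1161 -0.0081 -0.0069]
 [-0.0959  0.0198 -0.0052]]
  tray rect ((435.92474365234375, 232.42295837402344), (50.728904724121094, 48.27471160888672), 74.96725463867188) slope [-0.006 -0.013]
wrist ball surf 655 [-0.1127 -0.0011  0.0069] [-0.1224 -0.0097  0.0012] [-0.105   0.0077  0.0105]
  lens ring 268 [[ 0.003 -0.021 -0.034]
 [ 0.003 -0.002 -0.028]
 [ 0.004  0.017 -0.025]]
t 21.55 pos [0.4288 0.2101 0.1778] xaxis [ 0.0022 -0.006  -1.    ] yaw_y -15.06 open 0.0122 F [ 0.3  0.5 -1.9] q [ 0.3   0.3   1.73 -0.01  1.11  0.57]
slide mm [ -0.3  -3.1 -14.5] dist 15
spin about tool x 0.0041
```

View pics/scene8.png

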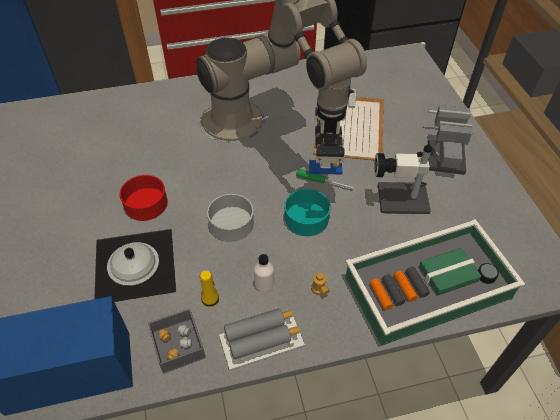

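View pics/side8.png

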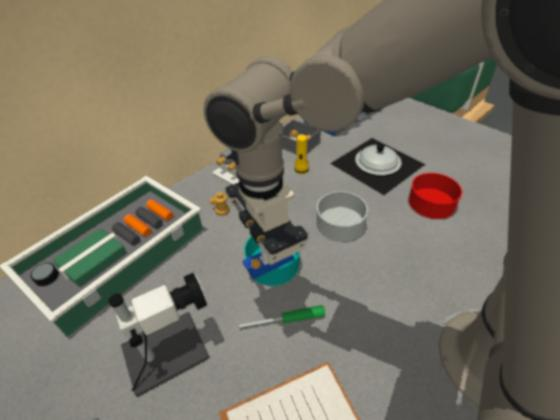

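Everything stands as expected: lid on the mat (133,262), dish empty (231,218), tray level in front of the lens (325,168). The ball is 114 mm from the lens and on its axis. I'll move it 14 mm closer.

>>> send_rows(motion=[{"hand": -1,"slide": [0,-1,-4],"spin": 0},{"hand": -1,"slide": [0,-1,-5],"spin": 0},{"hand": -1,"slide": [0,0,-3],"spin": 0},{"hand": -1,"slide": [0,0,-1],"spin": 0},{"hand": -1,"slide": [0,0,0],"spin": 0},{"hand": -1,"slide": [0,0,0],"spin": 0},{"hand": -1,"slide": [0,0,0],"spin": 0},{"hand": -1,"slide": [0,0,0],"spin": 0}])

```text
time: 22.35
tool_pos: [0.4305, 0.2234, 0.1777]
tool_rot: [0.579, 1.564, -1.257]
contact_force: [-0.0, 0.5, -1.4]
opening: 0.0119
```

```bash
python3 fin.py; python3 go.py .4296 .2249 .178 -15.3
```

```text
scene tray 266 [[-0.178  -0.0298 -0.015 ]
 [-0.1405 -0.016  -0.0066]
 [-0.0864  0.0199 -0.    ]]
  tray rect ((438.35406494140625, 219.60174560546875), (99.11988067626953, 51.53863525390625), 62.54547882080078) slope [ 0.02  -0.014]
scene ball surf 20 [-0.1053 -0.0057  0.0034] [-0.1115 -0.0122 -0.0007] [-0.0965 -0.001   0.0098]
  lens ring 105 [[ 0.    -0.038 -0.027]
 [ 0.002 -0.011  0.009]
 [ 0.006  0.031  0.037]]
side tray 428 [[-0.1787 -0.0252 -0.0153]
 [-0.1116  0.0175 -0.0059]
 [-0.0852  0.0238 -0.003 ]]
  tray rect ((430.28643798828125, 222.37200927734375), (95.8253173828125, 50.42022705078125), 74.58438110351562) slope [ 0.021 -0.009]
side ball surf 50 [-0.103   0.0054  0.0072] [-0.1113 -0.0016  0.0014] [-0.0964  0.0112  0.0115]
  lens ring 82 [[ 0.002 -0.019 -0.01 ]
 [ 0.004  0.018  0.027]
 [ 0.006  0.033  0.036]]
wrist tray 3879 [[-0.1316 -0.0258 -0.0116]
 [-0.1022 -0.0063 -0.0068]
 [-0.0829  0.0215 -0.005 ]]
  tray rect ((437.6191711425781, 245.57699584960938), (50.456581115722656, 47.96405792236328), 74.92391967773438) slope [-0.004 -0.015]
wrist ball surf 653 [-0.1008  0.0006  0.0068] [-0.1098 -0.0079  0.0004] [-0.0928  0.0094  0.0103]
  lens ring 2863 [[ 0.002 -0.034 -0.031]
 [ 0.003 -0.002 -0.004]
 [ 0.004  0.03   0.011]]
t 22.5 pos [0.4305 0.2234 0.1777] xaxis [ 0.002  -0.0062 -1.    ] yaw_y -15.15 open 0.0116 F [ 0.1  0.4 -2.6] q [ 0.32  0.32  1.71 -0.01  1.12  0.59]
slide mm [-0.3 -1.2 -1.2] dist 2
spin about tool x 0.0026
```

View pics/wrist8.png

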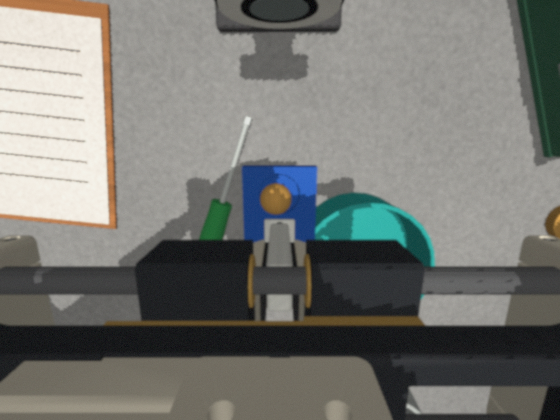

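The wrist view shows the ball in its pocket at (276,199), facing the lens at (279,10). It is about 102 mm in front of the lens, centred within 1–2 mm and level. I'll hand in.

```bash
python3 -c "
from h import *
print(np.abs(observe()['qvel']).max());print(job.hand_in())"
```

```text
0.0025844325325190265
the job is handed in; nothing more can be done
None
```

The lid is on the mat and the tray is held in front of the camera lens. I handed the job in at about 22.5 s; no verdict came back.

- **Lid:** I lifted it off the steel dish by its knob and set it down on the mat. It measured flat and knob up, within about 2 mm of the mat's centre.
- **Tray and ball:** I lifted the tray by its handle and carried it to the lens. In the last check the ball was in its pocket, about 101–105 mm before the lens. It was within about 6 mm of the axis sideways (wrist view about 1 mm) and about 1 mm in height.
- **Level and grip:** The pocket end pointed within about 1° of the lens axis. The tray was level to about 0.02 rad, the arm was at rest, and the fingers held the handle at 12 mm with a 35 N grip setting.
- **Disagreements:** A box fitted to the few tray pixels in the last scene picture gave a tray yaw of 62.5°. The side and wrist views both gave about 75°, and I trusted those. The scene and side cameras also differed by about 1 cm on the ball's sideways position, most likely because each sees only one flank of it.
- **Other things on the bench:** The last scene and side pictures showed the dish and the other things where they stood. I did not measure their positions again.

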